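# Load a tube into the turbidity reader and hold the shuttle in its reading notch

### The job

The suspension in the red-capped tube needs a turbidity reading. First take that tube out of the white rack and stand it fully down in the well of the reader's black shuttle, then slide the shuttle by its knob along the rods until its spring ball clicks into the notch, so that the tube stands in the beam between the two housings of the reading head (the rail runs on past the notch: do not leave it short or beyond). Finish while holding the knob, with the shuttle still in the notch for the reading, and leave the other tubes and the things round about where they are.

Things in the scene. Friction and masses are not known exactly. Their poses are not given: they have to be found in the camera images.
- red_tube_centre (a point): the tube to read: clear tube, 13 mm diameter, with a red cap (17 mm diameter, the topmost 18 mm); 100 mm tall over all, 14 g. This point is on its axis half-way up, 50 mm above its bottom; z points up along the tube. It stands loosely in a cell of the white rack, its bottom 27 mm above the rack's underside, so that cap and tube stick out 45 mm above the rack
- blue_tube_centre (a point): a like tube with a blue cap in the same rack (same point), to be left alone
- black_tube_centre (a point): a like tube with a black cap in the same rack (same point), to be left alone
- white_rack: white tube rack, 70 x 192 x 82 mm, fixed; origin at the centre of its underside, its y axis along its length. It stands on a pale bench liner 2 mm thick
- well (a point): centre of the mouth of the tube well in the bright aluminium part of the shuttle's top: round hole 16 mm across, 27.5 mm deep; moves with the shuttle. x points along the rail towards the reading head (the way to slide), y across it, z up. A tube fully down has its centre 22.5 mm above this point
- knob_grip (a point): middle of the black knob on the shuttle, the place to pinch: upright cylinder 24 mm diameter, 26 mm high, its top 13 mm above this point; on the rail line, 105 mm behind the well, axes as for the well. The shuttle's top is 29 mm below this point and 40 mm wide
- beam (a point): the light beam of the reading head, on the rail line, 16 mm above the level of the well's mouth; axes as for the well. In the notch the well lies exactly under this point. Two housings (50 mm long along the rail, white with blue tops, tops 38 mm above this point) stand on either side, 54 mm apart, open above. The head's place along the rail differs from run to run
- shuttle: black and bright-metal shuttle, 170 x 40 x 30 mm, on two steel rods, rigid with knob and well; slides with about 1 N; origin under its centre, 45 mm behind the well, x as for the well. Travel 140 mm, 20 to 60 mm of it beyond the notch. Its body moves along x only. Mass about 0.4 kg
- timer: cream bench timer 62 x 68 x 22 mm, bystander
- violet_bottle: violet stain bottle, 42 mm diameter, 77 mm tall, bystander
- brown_bottle: brown stain bottle, 42 mm diameter, 77 mm tall, bystander
- dish_b: upper of two stacked culture dishes, 90 mm diameter, bystander
- plunger: spring ball in the near housing of the head, 10 mm diameter. It rides up a ramp at the shuttle's nose 45 to 27 mm before the notch (2 to 3 N), runs level, then drops 2 mm into a groove 8 mm wide. The groove draws the shuttle to its centre from about 2.5 mm either side if the fingers slacken, and takes about 8 N to leave. Origin at the ball's centre

How it is judged (in metres and radians):
On the way, in this order (a step that is already met when the one before it is completed fails the run):
1. the red-capped tube stands fully down in the well and is let go, with the shuttle still short of the reading head (z of red_tube_centre in the frame of well below 0.0265 m and horizontal distance between red_tube_centre and well below 0.006 m and angle between red_tube_centre's own z axis and vertical below 0.15 rad and contact force between the fingers and red_tube below 0.1 N and x of well in the frame of beam below -0.03 m), for 0.2 s.
2. the shuttle is in the reading notch and the knob is held (x of well in the frame of beam between -0.002 and 0.002 m and contact force between the fingers and shuttle above 3 N), for 0.3 s.
At the end, for the whole second after the job is handed in: the shuttle rests in the reading notch (well within 2 mm of the beam along the rail) with the fingers holding its knob (over 3 N), the red-capped tube upright and fully down in the well (within 4 mm of the floor) and touched by nothing of the robot, the other two tubes still in the rack (all of step 2 and linear speed of shuttle below 0.005 m/s and z of red_tube_centre in the frame of well below 0.0265 m and horizontal distance between red_tube_centre and well below 0.006 m and angle between red_tube_centre's own z axis and vertical below 0.15 rad and contact force between each of the arm, the fingers and red_tube below 0.1 N and distance of each of blue_tube_centre, black_tube_centre from where it was at the start of the episode below 0.02 m); the arm keeps its last pose, push and grip.
It fails at once if one of the other tubes is taken from its place (distance of any of blue_tube_centre, black_tube_centre from where it was at the start of the episode above 0.02 m).
It fails at once if a bystander is pushed about (over 3 cm) (distance of any of timer, violet_bottle, brown_bottle, dish_b from where it was at the start of the episode above 0.03 m).
It also fails if it takes over 51 s, if anything falls off the work surface, if the arm or the gripper's body presses on something with over 40 N, if the wrist force passes 120 N, or if a joint passes its speed limit or range.

### The arm

A 6-joint arm with a two-finger parallel gripper is mounted at the origin on a cart in front of the work surface, level with it; the furniture and walls round the work are solid. World frame = base frame: x ahead of the robot, y to its left, z up, the work surface at z = 0. Lengths are in mm, angles in rad, forces in N, time in s.
With the tool pointing down it reaches from about 400 to 925 mm from the base axis. Payload 12.5 kg.
Tool frame: the origin (TCP) lies between the finger pads; the fingertips stand 11 mm ahead of it and the grasp point (between the pads) lies 8 mm behind it (env.tip_extent is the distance from the TCP to the fingertips, in mm); x points along the fingers, z is the direction in which the jaws open and shut, and the axes are right-handed (so a half turn about x gives the same grasp; the last joint's range is limited). The gripper opens to 95 mm and grips with 3 to 60 N. Pads are 20 mm wide; open, the fingers measure 119 mm over their backs; the gripper's body (75 mm by 180 mm) begins 59 mm behind the grasp point.
Start: joints at [-1.297, 0.491, 1.559, -0, 1.092, -0.106], TCP at [231.733, -580.47, 225.661] pointing down, gripper open.
Joint ranges: [-3.1, 3.1], [-0.84, 2.19], [0.05, 2.79], [-1.13, 4.28], [0.06, 2.93], [-2.69, 2.69]. Speed limits (rad/s): [2.22, 2.22, 2.79, 3.14, 3.14, 3.14].

### API

Orientations are given as [roll, pitch, yaw] about the fixed x, y, z axes, in that order (R = Rz(yaw) Ry(pitch) Rx(roll)).
In Python, from cell import status, imaging, env gives the robot as it stands. The module is installed in compiled form; this text tells all that it offers.
- The arm moves only by the tool apply_moves, never from a script. Its argument "increments" is a list of rows, each a list of 5 numbers: the closure, from 0 (fully open) to 1 (shut), then the shift along the tool's x, y, z in mm, then the turn about the tool's x in degrees. A call has 1 to 10 rows; each row shifts and turns the commanded pose from where the row before left it, along the tool's axes as they then stand; what a row does not reach is not made up. A row lasts 1/10 s, in which the tool goes at most 50 mm and 8.59 degrees, less where a joint would pass 70% of its speed; a pose out of reach is approached as far as the arm can. A call with a gripper value outside its range is refused whole. The fingers move at their own pace and stop on an object; the grip force is fixed at half the most. Time passes only in rows, so rows that do not move let the fingers close. It gives the time, the measured TCP pose, the force and the opening at its end, in the units of the state.
- status.state(): the state, without advancing time (a new reading comes with each control period).
- imaging.read_camera(name): name is "scene" or "top"; returns a dict with "pixels" (480x640x3 uint8, red, green, blue), "fovy" (degrees; the focal length in pixels is half the picture's height over the tangent of half this angle, whatever the lens; pixels are square), "cx", "cy" (the principal point, pixels), "distortion" ([k1, k2, p1, p2, k3] as OpenCV has them; the pictures are not rectified), "R" (3x3) and "t" (3): a world point X has camera coordinates R X + t. Camera axes: x right, y down, z forward; pixel columns grow to the right and rows downward; lengths in mm; the calibration is good to about 2 mm. A picture is of the moment at which its call begins. There is no depth.
- env.job_done(): hands the job in, once; it reports no verdict.
The state is a dict: "t": time; "joints": joint angles; "qvel": joint speeds; "tau": joint torques, N m; "eef_pos": TCP position; "tcp_rot": TCP orientation; "ft_force": force on the tool from outside, world axes, zero at the start; "moment": the same for the moment, N m; "opening": opening from 0.0 (shut) to 1.0 (fully open).
Only numpy, scipy, OpenCV 4.12 (cv2) and the standard library are available. Lean on these libraries where they do the work, as an engineer would, in place of code of your own. Each camera call takes 0.05 s, during which the arm holds its last target. There are 200 camera calls.

## Working session

There is one attempt and no reset: what is moved stays moved. The work goes in short steps, Python scripts to look and compute and a tool call to move; the robot and the scene stay as the last step left them, time stands still between calls to the robot, and variables do not carry over. Pictures are saved under pics/ and viewed, about 8 in all and at most 12, crops included, and the job is handed in when it is done.

Besides the shell and the picture viewer there is one more tool, called after ">>>" as a command line: name --pt "numbers of a row" for each row, then --argument value for the rest. apply_moves: Moves the arm, as the interface text tells. Its arguments: {"type":"object","properties":{"increments":{"type":"array"}},"required":["increments"]}

```bash
mkdir -p pics; cat > h.py <<'E'
import numpy as np, cv2
from cell import status, imaging, env
def cam(n):
    c=imaging.read_camera(n); p=c["pixels"]; f=p.shape[0]/2/np.tan(np.radians(c["fovy"])/2)
    c["K"]=np.array([[f,0,c["cx"]],[0,f,c["cy"]],[0,0,1.]]); c["D"]=np.array(c["distortion"],float)
    c["R"]=np.array(c["R"]);c["t"]=np.array(c["t"]); return c
def ray(c,uv):
    u=cv2.undistortPoints(np.array([[uv]],float),c["K"],c["D"])[0,0]
    return -c["R"].T@c["t"], c["R"].T@np.array([u[0],u[1],1])
def atz(c,uv,z):
    o,d=ray(c,uv); return o+d*(z-o[2])/d[2]
def proj(c,X):
    return cv2.projectPoints(np.array(X,float).reshape(-1,3),cv2.Rodrigues(c["R"])[0],c["t"],c["K"],c["D"])[0].reshape(-1,2)
def save(c,name,crop=None,s=1):
    p=c["pixels"][:,:,::-1]
    if crop: x0,y0,x1,y1=crop; p=p[y0:y1,x0:x1]
    cv2.imwrite("pics/"+name,cv2.resize(p,None,fx=s,fy=s,interpolation=cv2.INTER_CUBIC))
E
python3 - <<'E'
from h import *
for n in("scene","top"):
    c=cam(n); save(c,n+"0.png",s=1.25); print(n,-c["R"].T@c["t"],c["R"].round(3).tolist(),c["K"][0,0],c["D"])
print(status.state())
E
```

```text
scene [   9.87390988 1188.71290063  658.90773078] [[-0.852, -0.523, -0.007], [-0.266, 0.445, -0.855], [0.451, -0.727, -0.518]] 605.824798159574 [0.04442033 0.         0.         0.         0.        ]
top [ 385.81270371  345.31757988 1042.63753291] [[-0.025, -1.0, 0.009], [-0.991, 0.024, -0.132], [0.131, -0.012, -0.991]] 534.287645135594 [0.0009657 0.        0.        0.        0.       ]
{'t': 0.1, 'joints': array([-1.29656136e+00,  4.91484556e-01,  1.55940504e+00,  6.66540864e-06,
        1.09171722e+00, -1.05589785e-01]), 'qvel': array([-0.0015937 ,  0.0003493 , -0.00175779,  0.00023427,  0.00167199,
       -0.00213386]), 'tau': array([ 2.66123963e-03, -6.13626623e+01, -2.58605182e+01,  6.93205814e-02,
        4.69815591e-02, -2.13676782e-05]), 'eef_pos': array([ 231.69304596, -580.23491134,  225.12363946]), 'tcp_rot': array([3.03017361, 1.56978215, 1.83919896]), 'ft_force': array([ 0.72554923,  0.45964338, -0.19605881]), 'moment': array([-0.03879666,  0.03597096,  0.04127598]), 'opening': 0.9958722991115873}
```

View pics/scene0.png

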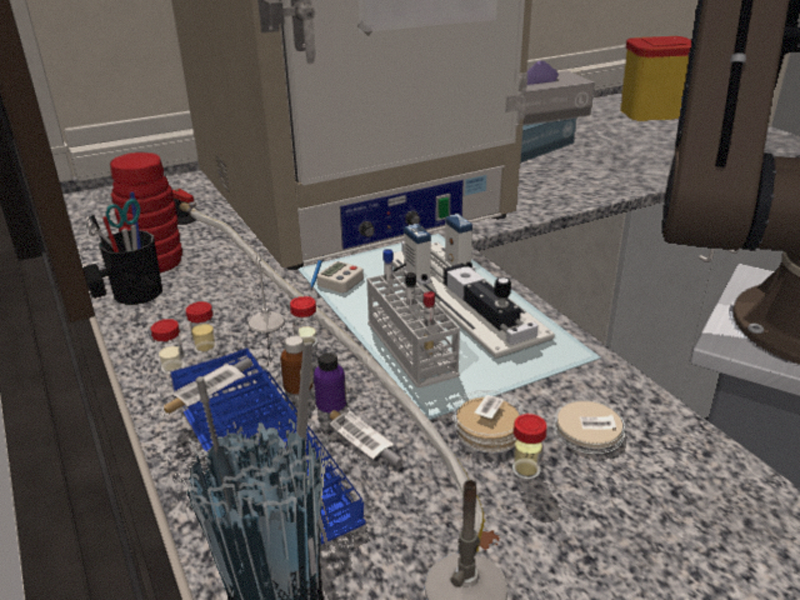

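View pics/top0.png

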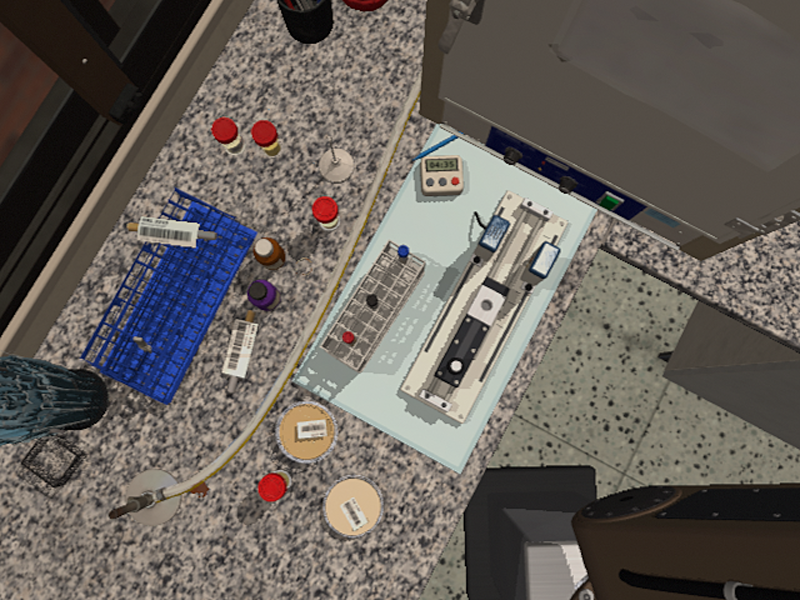

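The top view shows the red cap at about (348,338), black cap (372,300) and blue cap (403,251), all in the 1.25x picture. The well is at (487,305), the knob at (456,367), and the housings at (493,233) and (545,258). The scene view shows the same parts. Next I'll crop both for precise pixels.

```bash
python3 - <<'E'
from h import *
T=cam("top");S=cam("scene")
save(T,"t1.png",(250,150,460,345),3.8); save(S,"s1.png",(280,160,450,300),4.7)
def cent(c,box,f):
    x0,y0,x1,y1=box;h=cv2.cvtColor(c["pixels"],cv2.COLOR_RGB2HSV)[y0:y1,x0:x1].astype(int)
    m=f(h); n,l,s,ce=cv2.connectedComponentsWithStats(m.astype(np.uint8)); 
    i=1+np.argmax(s[1:,4]); return ce[i]+[x0,y0],s[i]
red=lambda h:((h[...,0]<8)|(h[...,0]>172))&(h[...,1]>150)&(h[...,2]>60)
for c,b in((T,(265,255,295,285)),(S,(330,225,355,255))):
    print(cent(c,b,red), )
p,_=cent(T,(265,255,295,285),red); print(atz(T,p,127), atz(S,cent(S,(330,225,355,255),red)[0],121))
E
```

```text
(array([278.08823529, 269.60294118]), array([ 9, 10,  9, 10, 68], dtype=int32))
(array([343.05263158, 238.92105263]), array([ 9,  8,  9, 12, 76], dtype=int32))
[460.78495632 413.90973169 127.        ] [461.49681628 413.54161739 121.        ]
```

View pics/t1.png

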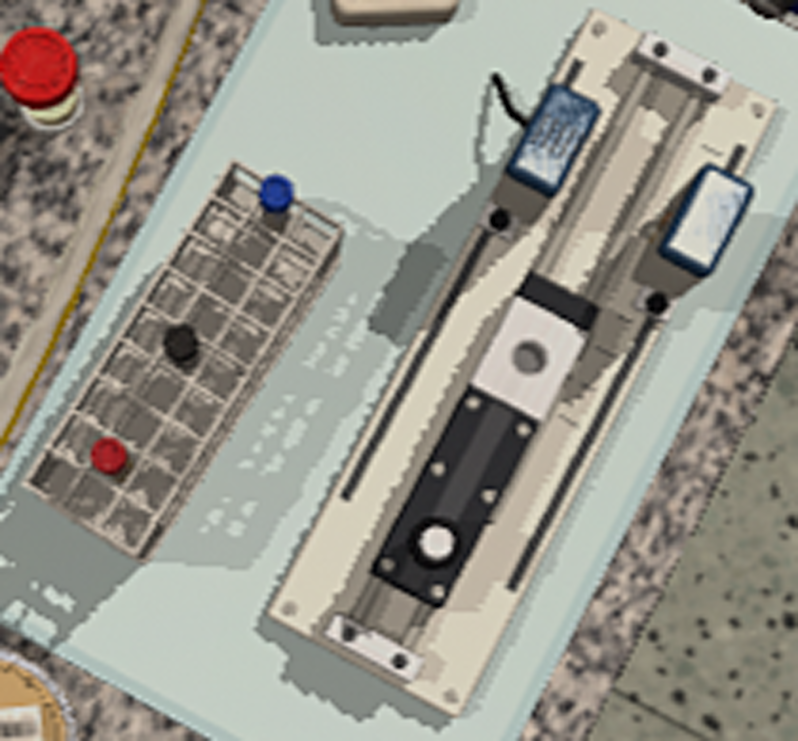

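View pics/s1.png

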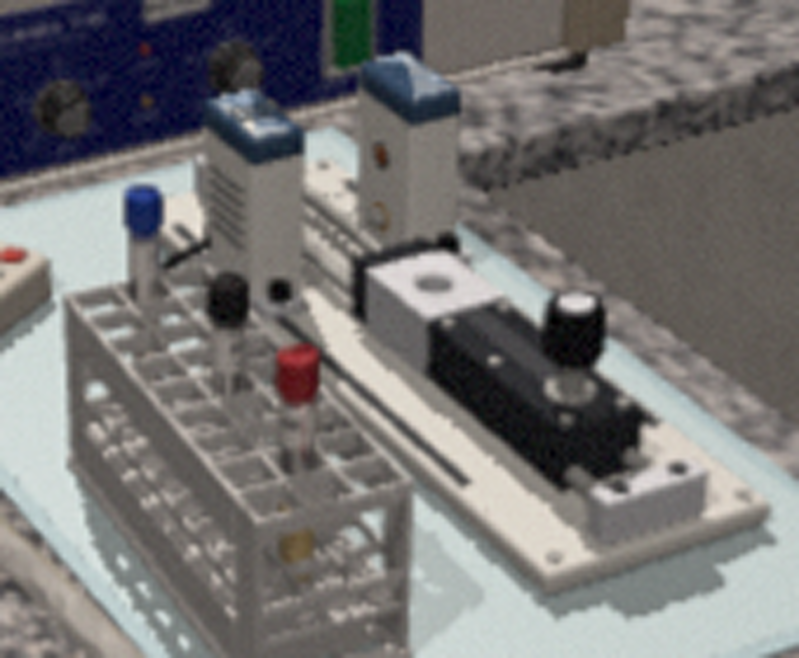

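Top crop: well (530,357), knob top (437,543), housing tops about (554,138) and (706,220). Scene crop: well (434,284), knob top (579,303). The tubes stand upright in the rack. Next I'll triangulate.

```bash
python3 - <<'E'
from h import *
T=cam("top");S=cam("scene")
ft=lambda x,y:(x/3.8+250-.4,y/3.8+150-.4); fs=lambda x,y:(x/4.7+280-.4,y/4.7+160-.4)
def tri(a,b):
    (o,d),(p,e)=ray(T,a),ray(S,b); s=np.linalg.lstsq(np.c_[d,-e],p-o,rcond=None)[0]
    A=o+d*s[0];B=p+e*s[1]; return (A+B)/2,np.linalg.norm(A-B)
w,_=x=tri(ft(530,357),fs(434,284));print("well",x)
k,_=x=tri(ft(437,543),fs(579,303));print("knobtop",x, "d",np.linalg.norm((w-k)[:2]))
z=w[2]
for z in (w[2],58,60,62):
    w2=atz(T,ft(530,357),z);k2=atz(T,ft(437,543),z+42);v=(w2-k2)[:2];n=np.linalg.norm(v);u=v/n
    h=[atz(T,ft(*p),z+54)[:2] for p in((554,138),(706,220))]
    b=(h[0]+h[1])/2
    print(z,w2[:2],k2[:2],"len",n,"ang",np.degrees(np.arctan2(v[1],v[0])),"beam",b,"along",(b-w2[:2])@u,"sep",np.linalg.norm(h[0]-h[1]),"hang",np.degrees(np.arctan2(*(h[0]-h[1])[::-1])),"perp",(b-w2[:2])@[-u[1],u[0]])
# rack caps
for n,p in(("red",(109,455)),("black",(181,344)),("blue",(276,193))): print(n,atz(T,ft(*p),128))
print(tri(ft(109,456),fs(297,373)))
st=status.state();print(st["eef_pos"],st["tcp_rot"])
from scipy.spatial.transform import Rotation as Ro
print(Ro.from_euler("xyz",st["tcp_rot"]).as_matrix().round(4))
E
```

```text
well (array([511.11970295, 210.5479422 ,  46.88512169]), np.float64(0.41110170770844695))
knobtop (array([418.66848494, 263.3633492 ,  89.85025453]), np.float64(1.3083642752375528)) d 106.47391665684613
46.885121686927505 [511.30664496 210.63420115] [419.30048481 263.54558947] len 106.13551959385882 ang -29.902573774564832 beam [588.41076527 167.05993214] along 88.56252031349011 sep 81.4864685233297 hang 59.54202086536763 perp 0.6650448167093737
58 [509.90584505 212.13757623] [418.91022355 264.49854719] len 104.98511518659365 ang -29.917111383440368 beam [586.01963489 169.16378877] along 87.4044937836077 sep 80.52473784868181 hang 59.542020865367604 perp 0.7140578042979456
60 [509.65378653 212.40809203] [418.84000034 264.67002144] len 104.7781133039408 ang -29.919761155006036 beam [585.5893773  169.54235462] along 87.1961171958652 sep 80.35168500049774 hang 59.54202086536759 perp 0.7228663464725922
62 [509.401728   212.67860783] [418.76977712 264.84149569] len 104.5711116462752 ang -29.922421417182278 beam [585.15911971 169.92092046] along 86.98773984680363 sep 80.17863215231378 hang 59.54202086536754 perp 0.7316715435614781
red [461.15165536 413.49288317 128.        ]
black [510.88049278 380.09471515 128.        ]
blue [579.78616513 335.19026671 128.        ]
(array([461.44747738, 414.10278787, 121.1902724 ]), np.float64(0.42339146503965785))
[ 231.70253886 -580.40290805  225.44612553] [3.11312587 1.5704858  1.92215207]
[[-1.000e-04  9.287e-01  3.708e-01]
 [ 3.000e-04  3.708e-01 -9.287e-01]
 [-1.000e+00  0.000e+00 -3.000e-04]]
```

The well mouth is at z≈47, about (511.3,210.6), the knob axis at (419,263.5), and the rail at -30°. The beam lies about 88 mm ahead, and the knob-to-well distance of 106 mm is close to the given 105. The red cap is at (461,413.8). I'll turn the jaws across the rail first, so the angle is 60°.

>>> apply_moves --pt "0 0 0 0 -8.5" --pt "0 0 0 0 -8.5" --pt "0 0 0 0 -8.5" --pt "0 0 0 0 -8.5" --pt "0 0 0 0 -8.5" --pt "0 0 0 0 -8.5" --pt "0 0 0 0 -8.5" --pt "0 0 0 0 -8.5" --pt "0 0 0 0 -8.5" --pt "0 0 0 0 -8.5"

```text
t: 1.3
eef_pos: [231.7, -580.4, 225.6]
tcp_rot: [1.292, 1.571, 1.591]
ft_force: [0.1, 1.2, 0.2]
opening: 1.0
```

>>> apply_moves --pt "0 0 0 0 -8.5" --pt "0 0 0 0 -8.5" --pt "0 0 0 0 -8.5" --pt "0 0 0 0 -8.5" --pt "0 0 0 0 -8.5" --pt "0 0 0 0 -0.8" --pt "0 0 0 0 0"

```text
t: 2.0
eef_pos: [231.7, -580.4, 225.6]
tcp_rot: [0.631, 1.571, 1.676]
ft_force: [0.4, -0.1, 0.5]
opening: 1.002
```

```bash
cat >> h.py <<'E'
from scipy.spatial.transform import Rotation as Ro
def tool():
    s=status.state(); R=Ro.from_euler("xyz",s["tcp_rot"]).as_matrix(); return np.array(s["eef_pos"]),R,s
def to(X):
    p,R,s=tool(); return (R.T@(np.array(X,float)-p)).round(1)
E
python3 - <<'E'
from h import *
p,R,s=tool();print(p,R.round(4).tolist(),s["joints"],s["t"],s["ft_force"])
a=p
for q in((440,-330,225),(450,-100,225),(450,150,225),(461.2,413.8,225)):
    print(q,(R.T@(np.array(q)-a)).round(1)); a=np.array(q)
E
```

```text
[ 231.72304605 -580.41079484  225.59497632] [[-0.0, -0.8648, 0.5022], [0.0001, 0.5022, 0.8648], [-1.0, 0.0001, 0.0001]] [-1.29659631e+00  4.90949552e-01  1.55900198e+00  1.94913264e-05
  1.09174226e+00 -2.34127448e+00] 2.0 [ 0.38231664 -0.13417232  0.45678373]
(440, -330, 225) [  0.6 -54.4 321.1]
(450, -100, 225) [  0.  106.9 203.9]
(450, 150, 225) [  0.  125.5 216.2]
(461.2, 413.8, 225) [  0.  122.8 233.7]
```

>>> apply_moves --pt "0 0 -6.8 40.1 0" --pt "0 0 -6.8 40.1 0" --pt "0 0 -6.8 40.1 0" --pt "0 0 -6.8 40.1 0" --pt "0 0 -6.8 40.1 0" --pt "0 0 -6.8 40.1 0" --pt "0 0 -6.8 40.1 0" --pt "0 0 -6.8 40.1 0"

```text
t: 2.8
eef_pos: [439.8, -328.3, 225.8]
tcp_rot: [-1.909, 1.57, -0.865]
ft_force: [1.5, -1.1, 0.7]
opening: 0.999
```

>>> apply_moves --pt "0 0 17.8 34 0" --pt "0 0 17.8 34 0" --pt "0 0 17.8 34 0" --pt "0 0 17.8 34 0" --pt "0 0 17.8 34 0" --pt "0 0 17.8 34 0"

```text
t: 3.4
eef_pos: [448.1, -98.1, 225.8]
tcp_rot: [-1.543, 1.57, -0.499]
ft_force: [-0.1, 0.1, 0.7]
opening: 1.002
```

>>> apply_moves --pt "0 0 20.9 36 0" --pt "0 0 20.9 36 0" --pt "0 0 20.9 36 0" --pt "0 0 20.9 36 0" --pt "0 0 20.9 36 0" --pt "0 0 20.9 36 0"

```text
t: 4.0
eef_pos: [447.1, 152.0, 225.8]
tcp_rot: [-1.049, 1.57, -0.005]
ft_force: [1.1, -0.5, -0.4]
opening: 0.999
```

>>> apply_moves --pt "0 0 17.5 33.4 0" --pt "0 0 17.5 33.4 0" --pt "0 0 17.5 33.4 0" --pt "0 0 17.5 33.4 0" --pt "0 0 17.5 33.4 0" --pt "0 0 17.5 33.4 0" --pt "0 0 17.5 33.4 0" --pt "0 0 0 0 0"

```text
t: 4.8
eef_pos: [457.5, 417.4, 225.1]
tcp_rot: [0.228, 1.57, 1.275]
ft_force: [-1.7, -0.5, -0.6]
opening: 1.002
```

```bash
python3 - <<'E'
from h import *
p,R,s=tool();print(p,R.round(4).tolist(),s["joints"],s["t"],s["ft_force"]);print(to((461.2,413.8,112)),to((461.2,413.8,150)))
E
```

```text
[457.53473405 417.44861564 225.05854108] [[0.0002, -0.866, 0.5], [0.0007, 0.5, 0.866], [-1.0, 0.0002, 0.0007]] [ 6.32830088e-01  4.83157257e-01  1.57457595e+00  4.91139457e-04
  1.08327904e+00 -4.14575467e-01] 4.8 [-1.72329646 -0.5099242  -0.61081208]
[113.1  -5.   -1.4] [75.1 -5.  -1.4]
```

>>> apply_moves --pt "0 25 -5 -1.4 0" --pt "0 30 0 0 0" --pt "0 30 0 0 0" --pt "0 29 0 0 0" --pt "0 0 0 0 0" --pt "1 0 0 0 0" --pt "1 0 0 0 0" --pt "1 0 0 0 0" --pt "1 0 0 0 0" --pt "1 0 0 0 0"

```text
t: 5.8
eef_pos: [461.7, 410.3, 112.3]
tcp_rot: [-0.55, 1.57, 0.498]
ft_force: [-0.2, 0.6, 0.5]
opening: 0.635
```

>>> apply_moves --pt "1 0 0 0 0" --pt "1 0 0 0 0" --pt "1 0 0 0 0"

```text
t: 6.1
eef_pos: [461.6, 410.2, 111.6]
tcp_rot: [-2.569, 1.571, -1.521]
ft_force: [-0.1, -0.4, 0.3]
opening: 0.381
```

>>> apply_moves --pt "1 0 2 2.9 0" --pt "1 0 0 0 0" --pt "1 0 0 0 0" --pt "1 0 0 0 0" --pt "1 0 0 0 0" --pt "1 0 0 0 0"

```text
t: 6.7
eef_pos: [461.3, 413.7, 111.6]
tcp_rot: [-2.296, 1.571, -1.247]
ft_force: [0.1, 0.3, -0.4]
opening: 0.159
```

```bash
python3 - <<'E'
from h import *
p,R,s=tool();print(p,R.round(4).tolist(),s["t"],s["ft_force"],s["opening"]*95);print(to((461.2,413.8,111)))
E
```

```text
[461.27212238 413.72102085 111.58758848] [[0.0, -0.8665, 0.4991], [-0.0001, 0.4991, 0.8665], [-1.0, -0.0001, -0.0001]] 6.7 [ 0.12849224  0.29572694 -0.44384617] 15.078978857829911
[0.6 0.1 0. ]
```

>>> apply_moves --pt "1 0 0 0 0" --pt "1 0 0 0 0" --pt "1 -10 0 0 0" --pt "1 -20 0 0 0" --pt "1 -20 0 0 0" --pt "1 -20 0 0 0" --pt "1 -20 0 0 0" --pt "1 0 0 0 0" --pt "1 0 0 0 0"

```text
t: 7.6
eef_pos: [461.2, 413.7, 201.8]
tcp_rot: [-0.54, 1.57, 0.508]
ft_force: [-0.6, 0.2, -0.3]
opening: 0.162
```

```bash
python3 - <<'E'
from h import *
p,R,s=tool();print(p,s["t"],s["ft_force"],s["opening"]*95);print(to((511.2,210.7,200)))
S=cam("scene");save(S,"s2.png",(270,130,430,290),3.5)
E
```

```text
[461.16597438 413.69767381 201.81174057] 7.6 [-0.60057446  0.22681438 -0.33237768] 15.410230724370452
[   1.8 -144.7 -150.9]
```

View pics/s2.png

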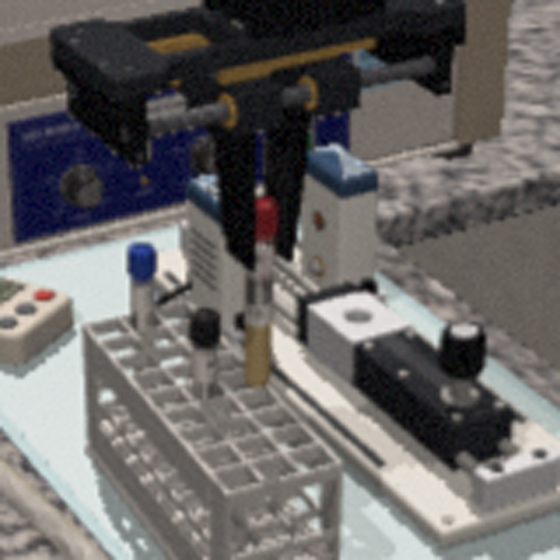

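The scene view shows the tube held by its cap and clear of the rack, with cap at (265,217), bottom at (258,380) and the other tubes still in place. Moving over the well.

>>> apply_moves --pt "1 0 -12 -12.5 0" --pt "1 0 -24 -25 0" --pt "1 0 -24 -25 0" --pt "1 0 -24 -25 0" --pt "1 0 -24 -25 0" --pt "1 0 -24 -25 0" --pt "1 0 -12.7 -13.4 0" --pt "1 0 0 0 0" --pt "1 0 0 0 0" --pt "1 0 0 0 0"

```text
t: 8.65
eef_pos: [511.0, 211.2, 201.3]
tcp_rot: [2.343, 1.57, -2.892]
ft_force: [0.1, 0.4, -0.1]
opening: 0.162
```

>>> apply_moves --pt "1 20 0 0 0" --pt "1 20 0 0 0" --pt "1 16 0 0 0" --pt "1 0 0 0 0" --pt "1 0 0 0 0" --pt "1 0 0 0 0"

```text
t: 9.25
eef_pos: [511.6, 211.3, 146.4]
tcp_rot: [-0.83, 1.57, 0.219]
ft_force: [0.1, 0.3, 0.1]
opening: 0.16
```

```bash
python3 - <<'E'
from h import *
p,R,s=tool();print(p,s["t"],s["ft_force"],s["opening"]*95);print(to((511.2,210.7,145)))
S=cam("scene");T=cam("top")
a=S["pixels"][150:270,320:430,::-1];b=T["pixels"][190:310,340:450,::-1]
cv2.imwrite("pics/w1.png",np.hstack([cv2.resize(x,None,fx=3.6,fy=3.6,interpolation=cv2.INTER_CUBIC) for x in(a,b)]))
# expected tube axis bottom/top at TCP
dz=p[2]-111.6; 
for z in(29+dz,66+dz,129+dz): print(((proj(S,[p[0],p[1],z])[0]-[320,150]+.4)*3.6).round(1))
print("well", ((proj(S,[511.2,210.7,47])[0]-[320,150]+.4)*3.6).round(1))
E
```

```text
[511.61568873 211.27439321 146.4325624 ] 9.25 [0.13461815 0.33073863 0.11295574] 15.162251767567195
[ 1.4  0.1 -0.7]
[187.6 227.9]
[189.6 169.9]
[193.1  66.8]
well [187.8 253.4]
```

View pics/w1.png

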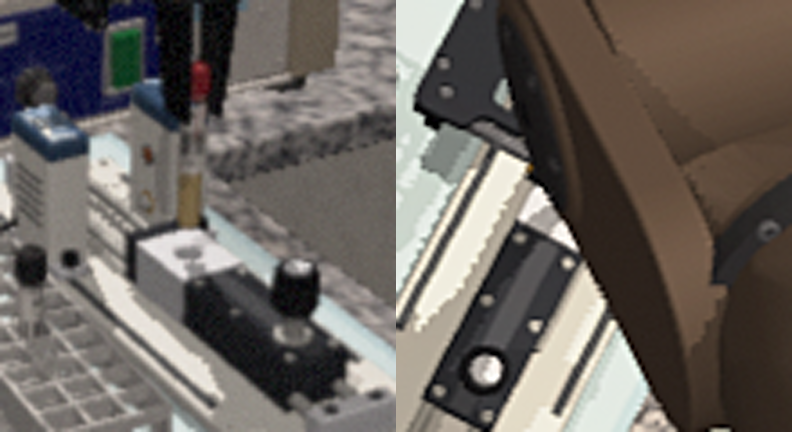

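The tube bottom appears at (189,227), matching the projected TCP axis, and the well at (188,253) matches the projected well. I'll lower it a little at a time, watching the force.

>>> apply_moves --pt "1 6 0 -0.6 0" --pt "1 6 0 0 0" --pt "1 4 0 0 0" --pt "1 3 0 0 0" --pt "1 3 0 0 0" --pt "1 3 0 0 0" --pt "1 0 0 0 0" --pt "1 0 0 0 0"

```text
t: 10.15
eef_pos: [511.1, 210.3, 120.6]
tcp_rot: [-2.681, 1.571, -1.633]
ft_force: [-0.2, 0.1, -0.4]
opening: 0.163
```

>>> apply_moves --pt "1 5 0 0.3 0" --pt "1 5 0 0 0" --pt "1 3 0 0 0" --pt "1 2 0 0 0" --pt "1 0 0 0 0" --pt "1 0 0 0 0"

```text
t: 10.75
eef_pos: [511.2, 210.5, 105.6]
tcp_rot: [-2.303, 1.571, -1.255]
ft_force: [-0.0, -0.8, -0.6]
opening: 0.162
```

```bash
python3 - <<'E'
from h import *
p,R,s=tool();print(p,s["t"],s["ft_force"])
S=cam("scene")
a=S["pixels"][150:270,320:430,::-1]
cv2.imwrite("pics/w2.png",cv2.resize(a,None,fx=4.5,fy=4.5,interpolation=cv2.INTER_CUBIC))
E
```

```text
[511.22102065 210.52279868 105.59752765] 10.75 [-0.00444937 -0.7723033  -0.57899199]
```

View pics/w2.png

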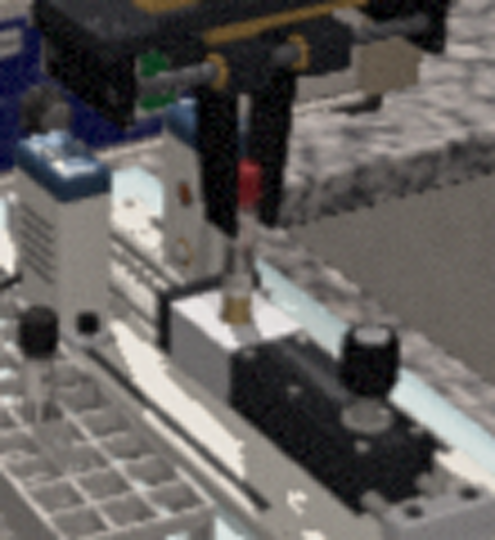

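The tube stands in the well, with its lower part hidden below the mouth at (235,318). It should go about 3 mm further, so I'll lower it until it touches.

>>> apply_moves --pt "1 1.5 0 0 0" --pt "1 1 0 0 0" --pt "1 0 0 0 0" --pt "1 0 0 0 0"

```text
t: 11.2
eef_pos: [511.2, 210.5, 103.1]
tcp_rot: [-3.062, 1.571, -2.014]
ft_force: [1.0, -0.4, -0.5]
opening: 0.159
```

>>> apply_moves --pt "1 1 0 0 0" --pt "1 0 0 0 0" --pt "1 0 0 0 0"

```text
t: 11.5
eef_pos: [511.7, 210.6, 102.8]
tcp_rot: [-0.866, 1.569, 0.182]
ft_force: [-0.6, -0.5, 6.9]
opening: 0.166
```

>>> apply_moves --pt "0.7 0 0 0 0" --pt "0.5 0 0 0 0" --pt "0.3 0 0 0 0" --pt "0.3 0 0 0 0" --pt "0.3 0 0 0 0" --pt "0.3 0 0 0 0" --pt "0.3 0 0 0 0" --pt "0.3 -5 0 0 0" --pt "0.3 -15 0 0 0" --pt "0.3 -20 0 0 0"

```text
t: 12.5
eef_pos: [510.8, 210.4, 142.3]
tcp_rot: [2.418, 1.569, -2.817]
ft_force: [-0.2, -0.8, 0.3]
opening: 0.698
```

>>> apply_moves --pt "0.3 -40 0 0 0" --pt "0.3 -30 0 0 0" --pt "0.3 0 45 0 0" --pt "0.3 0 45 0 0" --pt "0.3 0 15 0 0" --pt "0.3 0 0 0 8.5" --pt "0.3 0 0 0 8.5" --pt "0.3 0 0 0 8.5" --pt "0.3 0 0 0 8.5" --pt "0.3 0 0 0 8.5"

```text
t: 13.5
eef_pos: [420.6, 262.9, 212.3]
tcp_rot: [-0.336, 1.57, -0.036]
ft_force: [0.3, -0.3, 0.0]
opening: 0.699
```

>>> apply_moves --pt "0.3 0 0 0 8.5" --pt "0.3 0 0 0 8.5" --pt "0.3 0 0 0 8.5" --pt "0.3 0 0 0 8.5" --pt "0.3 0 0 0 8.5" --pt "0.3 0 0 0 5" --pt "0.3 0 0 0 0" --pt "0.3 0 0 0 0"

```text
t: 14.3
eef_pos: [420.4, 262.8, 212.2]
tcp_rot: [0.062, 1.571, -0.458]
ft_force: [0.5, 0.8, 0.1]
opening: 0.7
```

```bash
python3 - <<'E'
from h import *
p,R,s=tool();print(p,R.round(3).tolist(),s["t"],s["ft_force"],s["opening"]*95);print(to((420,263.3,68)))
S=cam("scene");T=cam("top")
a=S["pixels"][150:270,320:430,::-1];b=T["pixels"][190:310,340:450,::-1]
cv2.imwrite("pics/w3.png",np.hstack([cv2.resize(x,None,fx=3.6,fy=3.6,interpolation=cv2.INTER_CUBIC) for x in(a,b)]))
for z in(47,119.5): print(((proj(S,[511.2,210.7,z])[0]-[320,150]+.4)*3.6).round(1),((proj(T,[511.2,210.7,z])[0]-[340,190]+.4)*3.6+[396,0]).round(1))
E
```

```text
[420.43183481 262.82980163 212.18940311] [[0.0, 0.497, 0.868], [-0.0, 0.868, -0.497], [-1.0, 0.0, 0.0]] 14.3 [0.47873276 0.83357854 0.09970112] 66.51149997885356
[144.2   0.2  -0.6]
[187.8 253.4] [574.  194.4]
[191.7 139.7] [593.4 175.2]
```

View pics/w3.png

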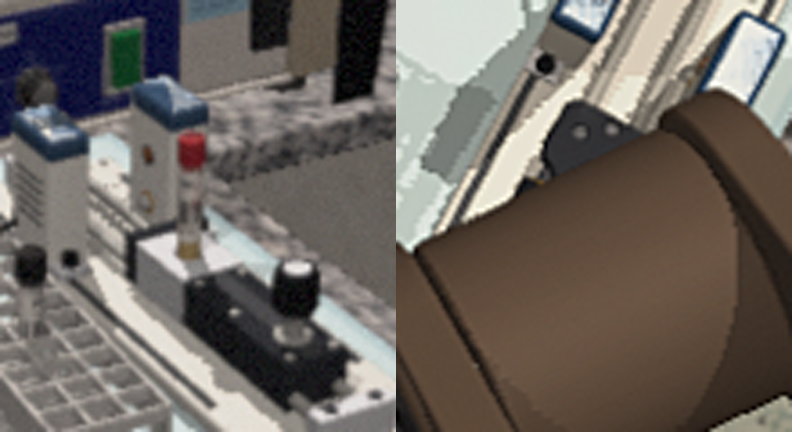

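The red tube stands upright in the well: cap top at about (191,136) against an expected (192,140), and the push-down contact came at the expected depth. Next I'll descend on the knob with the jaws along the rail.

>>> apply_moves --pt "0.3 20 0 -0.6 0" --pt "0.3 30 0 0 0" --pt "0.3 30 0 0 0" --pt "0.3 30 0 0 0" --pt "0.3 20 0 0 0" --pt "0.3 14 0 0 0" --pt "0.3 0 0 0 0" --pt "0.3 0 0 0 0"

```text
t: 15.2
eef_pos: [419.8, 263.3, 68.3]
tcp_rot: [-1.72, 1.571, -2.242]
ft_force: [-0.3, -0.3, 0.6]
opening: 0.7
```

>>> apply_moves --pt "1 0 0 0 0" --pt "1 0 0 0 0" --pt "1 0 0 0 0" --pt "1 0 0 0 0" --pt "1 0 0 0 0" --pt "1 0 0 0 0" --pt "1 0 0 0 0" --pt "1 0 0 0 0" --pt "1 0 0 0 0"

```text
t: 16.1
eef_pos: [419.7, 263.2, 68.2]
tcp_rot: [-0.061, 1.571, -0.584]
ft_force: [-1.1, 0.4, 2.0]
opening: 0.247
```

```bash
python3 - <<'E'
from h import *
p,R,s=tool();print(p,s["t"],s["ft_force"],s["opening"]*95)
z=47;ft=lambda x,y:(x/3.8+250-.4,y/3.8+150-.4)
u=np.array([np.cos(np.radians(30)),-np.sin(np.radians(30))])
T=cam("top");b=T["pixels"][120:260,370:470,::-1]
cv2.imwrite("pics/h.png",cv2.resize(b,None,fx=4.2,fy=4.2,interpolation=cv2.INTER_CUBIC))
E
```

```text
[419.68764548 263.22600285  68.15283875] 16.1 [-1.11167208  0.36292602  1.96906112] 23.487925257865047
```

View pics/h.png

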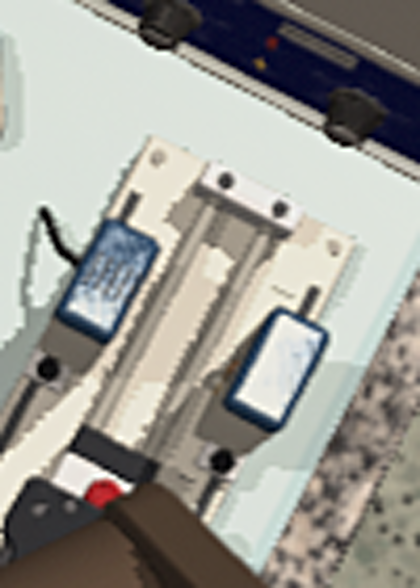

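>>> apply_moves --pt "1 0 0 5 0" --pt "1 0 0 10 0" --pt "1 0 0 10 0" --pt "1 0 0 10 0" --pt "1 0 0 5 0" --pt "1 0 0 0 0" --pt "1 0 0 0 0"

```text
t: 16.85
eef_pos: [454.6, 243.1, 68.1]
tcp_rot: [0.554, 1.57, 0.031]
ft_force: [-0.2, -0.8, 2.6]
opening: 0.247
```

>>> apply_moves --pt "1 0 0 5 0" --pt "1 0 0 10 0" --pt "1 0 0 10 0" --pt "1 0 0 5 0" --pt "1 0 0 5 0" --pt "1 0 0 0 0" --pt "1 0 0 0 0" --pt "1 0 0 0 0"

```text
t: 17.65
eef_pos: [485.1, 225.5, 68.1]
tcp_rot: [0.294, 1.57, -0.229]
ft_force: [2.3, -4.7, 2.5]
opening: 0.25
```

```bash
cat >> h.py <<'E'
def rep():
    p,R,s=tool();u=R[:,2];d=p-np.array([419.69,263.23,68.15]);print("along",(d@[.868,-.497,0]).round(2),"lat",(d@[.497,.868,0]).round(2),"Fu",(s["ft_force"]@u).round(2),"Flat",(s["ft_force"]@R[:,1]).round(2),"t",s["t"],"op",s["opening"]*95)
E
python3 -c "from h import *;rep()"
```

```text
along 75.55 lat -0.22 Fu 4.36 Flat -2.91 t 17.65 op 23.731376135375985
```

>>> apply_moves --pt "1 0 0 2 0" --pt "1 0 0 0 0" --pt "1 0 0 0 0"

```text
t: 17.95
eef_pos: [486.3, 224.8, 68.1]
tcp_rot: [-0.752, 1.571, -1.274]
ft_force: [0.5, -1.7, 4.7]
opening: 0.248
```

```bash
python3 - <<'E'
from h import *
rep()
T=cam("top");b=T["pixels"][120:260,370:470,::-1]
cv2.imwrite("pics/h2.png",cv2.resize(b,None,fx=4.2,fy=4.2,interpolation=cv2.INTER_CUBIC))
a=cam("scene")["pixels"][140:260,310:420,::-1]
cv2.imwrite("pics/h2.png",np.hstack([cv2.resize(a,(539,588),interpolation=cv2.INTER_CUBIC)[:, :380],cv2.resize(b,(420,588),interpolation=cv2.INTER_CUBIC)]))
E
```

```text
along 76.96 lat -0.22 Fu 1.23 Flat -1.21 t 17.95 op 23.576247973986572
```

View pics/h2.png

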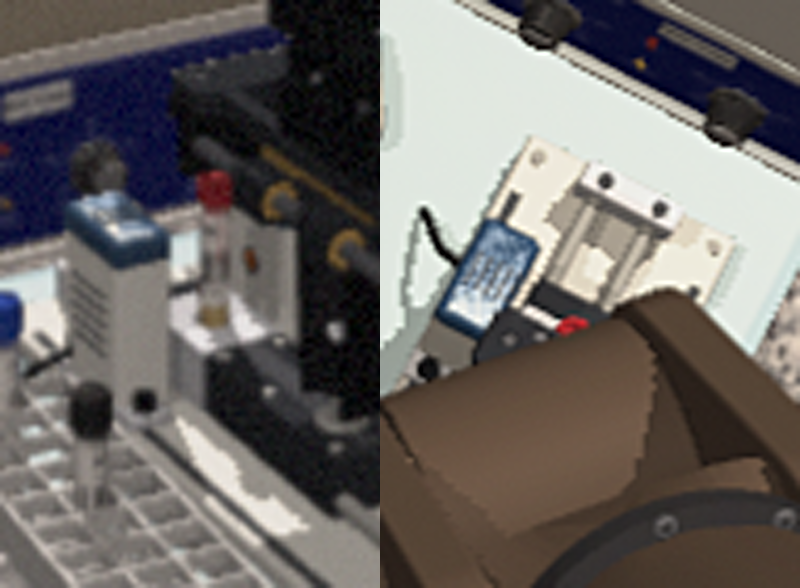

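The scene view shows the tube between the housings, near the middle. In the top view the cap's upper part is at (575,327). I'll compare that with projections for candidate positions.

```bash
python3 - <<'E'
from h import *
T=cam("top");S=cam("scene");u=np.array([.867,-.498,0])
loc=lambda X:((proj(T,X)-[370,120]+.4)*4.2+[380,0]).round(1)
for a in(0,77,89):
    w=np.array([511.2,210.7,119.5])+a*u
    an=np.radians(np.arange(0,360,10)); ring=w+np.c_[8.5*np.cos(an),8.5*np.sin(an),0*an]
    r=loc(ring);print(a,loc(w),"ring x",r[:,0].min(),r[:,0].max(),"y",r[:,1].min(),r[:,1].max())
# housings predicted outline
for a in(77,79,82,86,89):
    b=np.array([511.2,210.7,101])+a*u;v=np.array([.498,.867,0])
    print(a,[loc(b+s*v*41+e*25*u+f*14*v)[0].tolist() for s in(1,) for e in(-1,1) for f in(-1,1)], loc(b+41*v),loc(b-41*v))
h=cv2.cvtColor(T["pixels"],cv2.COLOR_RGB2HSV)[190:210,405:430]
m=((h[...,0]<8)|(h[...,0]>172))&(h[...,1]>150);ys,xs=np.nonzero(m);print((np.array([xs.min()+405-370,xs.max()+406-370])*4.2+380),(np.array([ys.min()+190-120,ys.max()+191-120])*4.2))
h=cv2.cvtColor(T["pixels"],cv2.COLOR_RGB2HSV)[165:205,375:415]
m=(h[...,0]>95)&(h[...,0]<120)&(h[...,1]>70);n,l,s,c=cv2.connectedComponentsWithStats(m.astype(np.uint8));print(s[1:],c[1:])
E
```

```text
0 [[484.3 498.5]] ring x 463.9 504.7 y 478.2 518.7
77 [[568.6 338.9]] ring x 548.5 588.8 y 319.0 358.7
89 [[581.6 314.3]] ring x 561.5 601.8 y 294.5 334.1
77 [[478.2, 368.7], [420.3, 338.0], [531.7, 268.3], [474.0, 238.0]] [[476.1 303.1]] [[646.3 392.9]]
79 [[480.4, 364.7], [422.4, 334.0], [533.9, 264.4], [476.2, 234.0]] [[478.3 299.1]] [[648.4 388.8]]
82 [[483.6, 358.6], [425.7, 328.0], [537.0, 258.4], [479.4, 228.1]] [[481.5 293.1]] [[651.6 382.8]]
86 [[487.9, 350.6], [430.0, 319.9], [541.3, 250.4], [483.6, 220.1]] [[485.8 285.1]] [[655.8 374.7]]
89 [[491.1, 344.5], [433.2, 313.9], [544.5, 244.4], [486.8, 214.2]] [[489.  279.1]] [[658.9 368.6]]
[560.6 569. ] [331.8 336. ]
[[  8   7  25  29 156]
 [ 22  17   1   1   1]
 [ 21  19   1   1   1]
 [ 24  27   2   2   3]
 [ 37  30   1   1   1]
 [ 39  31   1   1   1]] [[19.96153846 18.83333333]
 [22.         17.        ]
 [21.         19.        ]
 [24.33333333 27.33333333]
 [37.         30.        ]
 [39.         31.        ]]
```

The visible cap fits along≈77, and the housing centre fits a notch at along≈88–89. I'll go on in small steps.

>>> apply_moves --pt "1 0 0 2 0" --pt "1 0 0 2 0" --pt "1 0 0 2 0" --pt "1 0 0 0 0" --pt "1 0 0 0 0"

```text
t: 18.65
eef_pos: [491.7, 221.8, 68.1]
tcp_rot: [0.047, 1.571, -0.475]
ft_force: [0.1, -1.8, 4.1]
opening: 0.243
```

```bash
python3 -c "from h import *;rep()"
```

```text
along 83.1 lat -0.22 Fu 0.97 Flat -1.52 t 18.65 op 23.121920147187467
```

>>> apply_moves --pt "1 0 0 1 0" --pt "1 0 0 0 0" --pt "1 0 0 0 0"

```text
t: 18.95
eef_pos: [492.3, 221.4, 68.1]
tcp_rot: [-2.539, 1.571, -3.061]
ft_force: [-1.5, -0.2, 5.5]
opening: 0.248
```

```bash
python3 -c "from h import *;rep()"
```

```text
along 83.86 lat -0.24 Fu -1.22 Flat -0.97 t 18.95 op 23.59636909039937
```

>>> apply_moves --pt "1 0 0 1 0" --pt "1 0 0 0 0" --pt "1 0 0 0 0"

```text
t: 19.25
eef_pos: [493.3, 220.8, 68.1]
tcp_rot: [-1.509, 1.571, -2.032]
ft_force: [-0.5, -0.3, 4.7]
opening: 0.251
```

```bash
python3 -c "from h import *;rep()"
```

```text
along 84.96 lat -0.23 Fu -0.3 Flat -0.52 t 19.25 op 23.813798319065043
```

>>> apply_moves --pt "1 0 0 1 0" --pt "1 0 0 0 0" --pt "1 0 0 0 0"

```text
t: 19.55
eef_pos: [494.4, 220.2, 68.1]
tcp_rot: [0.166, 1.57, -0.357]
ft_force: [0.2, -1.4, 4.5]
opening: 0.244
```

```bash
python3 -c "from h import *;rep()"
```

```text
along 86.19 lat -0.23 Fu 0.86 Flat -1.17 t 19.55 op 23.22698391767417
```

>>> apply_moves --pt "1 0 0 1 0" --pt "1 0 0 0 0" --pt "1 0 0 0 0"

```text
t: 19.85
eef_pos: [495.3, 219.6, 68.1]
tcp_rot: [0.23, 1.57, -0.293]
ft_force: [2.1, -3.9, 3.8]
opening: 0.243
```

```bash
python3 -c "from h import *;rep()"
```

```text
along 87.34 lat -0.23 Fu 3.75 Flat -2.35 t 19.85 op 23.077485330877078
```

>>> apply_moves --pt "1 0 0 1 0" --pt "1 0 0 0 0" --pt "1 0 0 0 0"

```text
t: 20.15
eef_pos: [496.2, 219.2, 68.1]
tcp_rot: [0.306, 1.57, -0.217]
ft_force: [2.6, -4.0, 3.9]
opening: 0.245
```

```bash
python3 -c "from h import *;rep()"
```

```text
along 88.34 lat -0.22 Fu 4.21 Flat -2.18 t 20.15 op 23.264654267087202
```

>>> apply_moves --pt "1 0 0 1 0" --pt "1 0 0 0 0" --pt "1 0 0 0 0"

```text
t: 20.45
eef_pos: [496.9, 218.7, 68.1]
tcp_rot: [0.046, 1.571, -0.477]
ft_force: [2.2, -3.8, 4.2]
opening: 0.246
```

```bash
python3 -c "from h import *;rep()"
```

```text
along 89.16 lat -0.24 Fu 3.84 Flat -2.22 t 20.45 op 23.378206270050054
```

The shuttle is now pulled forward at about 4 N, so the ball is on the groove's entry flank. I'll continue until the force passes through zero.

>>> apply_moves --pt "1 0 0 0.7 0" --pt "1 0 0 0 0" --pt "1 0 0 0 0"

```text
t: 20.75
eef_pos: [497.3, 218.5, 68.1]
tcp_rot: [-2.404, 1.571, -2.926]
ft_force: [0.5, -3.1, 4.3]
opening: 0.246
```

```bash
python3 -c "from h import *;rep()"
```

```text
along 89.59 lat -0.24 Fu 1.95 Flat -2.41 t 20.75 op 23.4153002647336
```

>>> apply_moves --pt "1 0 0 0.7 0" --pt "1 0 0 0 0" --pt "1 0 0 0 0"

```text
t: 21.05
eef_pos: [497.7, 218.3, 68.1]
tcp_rot: [-2.651, 1.57, 3.109]
ft_force: [-1.0, -0.7, 5.8]
opening: 0.25
```

```bash
python3 -c "from h import *;rep()"
```

```text
along 90.02 lat -0.28 Fu -0.57 Flat -1.09 t 21.05 op 23.740376857596463
```

>>> apply_moves --pt "1 0 0 0.7 0" --pt "1 0 0 0 0" --pt "1 0 0 0 0"

```text
t: 21.35
eef_pos: [498.0, 218.1, 68.1]
tcp_rot: [-2.738, 1.57, 3.023]
ft_force: [-1.6, 0.5, 7.2]
opening: 0.242
```

```bash
python3 -c "from h import *;rep()"
```

```text
along 90.37 lat -0.27 Fu -1.66 Flat -0.33 t 21.35 op 23.024969676821605
```

>>> apply_moves --pt "1 0 0 0.7 0" --pt "1 0 0 0 0" --pt "1 0 0 0 0"

```text
t: 21.65
eef_pos: [498.2, 217.9, 68.1]
tcp_rot: [-2.757, 1.569, 3.003]
ft_force: [-5.3, 2.8, 7.7]
opening: 0.249
```

```bash
python3 -c "from h import *;rep()"
```

```text
along 90.69 lat -0.3 Fu -6.0 Flat -0.17 t 21.65 op 23.641685666998328
```

The centre is at along≈90. I'll go back there, then slacken briefly so the groove centres the shuttle, and grip again.

>>> apply_moves --pt "1 0 0 -1.4 0" --pt "1 0 0 0 0" --pt "0.65 0 0 0 0" --pt "0.65 0 0 0 0" --pt "0.65 0 0 0 0" --pt "0.65 0 0 0 0"

```text
t: 22.25
eef_pos: [497.9, 218.1, 67.9]
tcp_rot: [-2.267, 1.57, -2.79]
ft_force: [0.0, -0.0, 0.3]
opening: 0.349
```

```bash
python3 -c "from h import *;rep()"
```

```text
along 90.31 lat -0.31 Fu 0.04 Flat 0.01 t 22.25 op 33.138136231684754
```

>>> apply_moves --pt "1 0 0 0 0" --pt "1 0 0 0 0" --pt "1 0 0 0 0" --pt "1 0 0 0 0" --pt "1 0 0 0 0" --pt "1 0 0 0 0"

```text
t: 22.85
eef_pos: [497.8, 218.1, 68.0]
tcp_rot: [-2.377, 1.57, -2.9]
ft_force: [-1.9, 2.9, -1.3]
opening: 0.243
```

```bash
python3 -c "from h import *;rep()"
```

```text
along 90.22 lat -0.31 Fu -3.06 Flat 1.6 t 22.85 op 23.08631188830361
```

>>> apply_moves --pt "1 0 0 -0.4 0" --pt "1 0 0 0 0" --pt "1 0 0 0 0" --pt "1 0 0 0 0" --pt "1 0 0 0 0"

```text
t: 23.35
eef_pos: [497.7, 218.2, 68.1]
tcp_rot: [-0.858, 1.571, -1.381]
ft_force: [0.4, 0.4, -2.8]
opening: 0.247
```

```bash
python3 - <<'E'
from h import *
rep()
T=cam("top");b=T["pixels"][120:260,370:470,::-1]
a=cam("scene")["pixels"][140:260,310:420,::-1]
cv2.imwrite("pics/h3.png",np.hstack([cv2.resize(a,(539,588),interpolation=cv2.INTER_CUBIC)[:, :380],cv2.resize(b,(420,588),interpolation=cv2.INTER_CUBIC)]))
rep()
E
```

```text
along 90.08 lat -0.29 Fu 0.17 Flat 0.52 t 23.35 op 23.50244837597368
along 90.09 lat -0.28 Fu -0.17 Flat 0.57 t 23.45 op 23.38152077587957
```

View pics/h3.png

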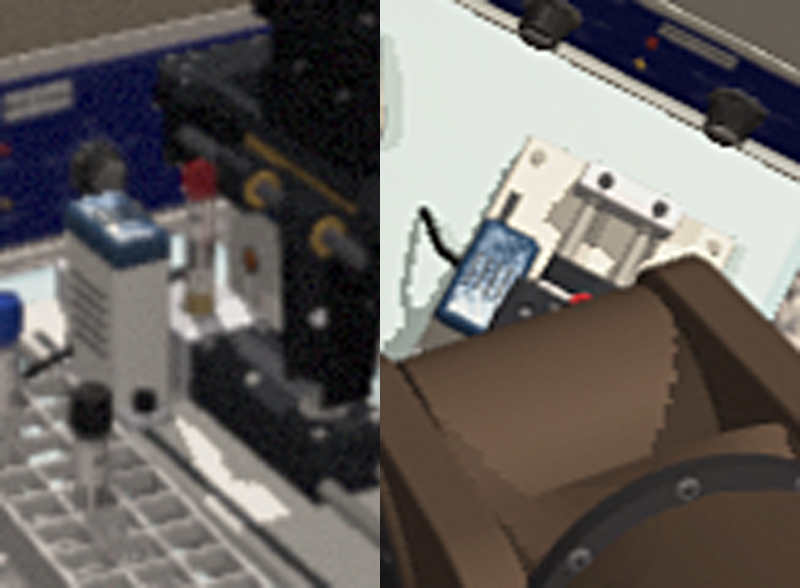

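The tube is upright between the housings, the net rail force is about 0, and the knob is gripped. Handing in.

```bash
python3 -c "
from h import *
env.job_done();rep()"
```

```text
the job is handed in; nothing more can be done
the job is handed in; nothing more can be done
```

I handed the job in at about 23.5 s of the 51 s. The red-capped tube stands in the shuttle's well, the shuttle is in the reading notch, and the fingers are holding the knob. The hand-in gives no verdict, and the state could not be read after it.

- **Tube:** I lowered it until it touched bottom at the expected depth, with about 7 N of contact, then let go. Afterwards the cap top was within about 2.5 mm of where a fully seated tube should show. In the last picture the tube is upright between the two housings, and nothing appears to touch it.
- **Notch:** I found it by feel. The shuttle was pulled forward at about 4 N on the way in and resisted at about 6 N just past centre. I opened the fingers so the groove could centre it, then gripped again. The last readings showed no net force along the rail (±0.2 N), 90.1 mm from the start.
- **Disagreement:** the pictures put the notch at 88.5–89 mm, about 1 mm short of where I felt it. That is within the camera's accuracy, and I trusted the force.
- **Less certain:** the arm hid most of the top view at the end, so I have no close overhead check of the tube in the beam. One early force reading, about 4 N at 75 mm, was unexplained and did not recur.
- **Other things:** I did not measure the black and blue tubes again; the parts of them visible in the last picture look undisturbed. The arm was not near the bystanders when it worked low.

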